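# Clear the cone template and peel off a sorting tray

### The arm

A 6-joint arm with a two-finger parallel gripper is mounted at the origin on the work surface. World frame = base frame: x ahead of the robot, y to its left, z up, the work surface at z = 0. Lengths are in mm, angles in rad, forces in N, time in s.
With the tool pointing down it reaches from about 250 to 800 mm from the base axis. Payload 3.9 kg.
Tool frame: the origin (TCP) lies at the very end of the fingers, on their centre line; the grasp point (between the pads) lies 19 mm behind it; z points along the fingers, y is the line along which they close (so a half turn about z gives the same grasp; the last joint's range is limited). The gripper opens to 85 mm and grips with 20 to 120 N. Pads are 22 mm wide; open, the fingers measure 114 mm over their backs; the gripper's body (76 mm by 85 mm) begins 54 mm behind the grasp point. The pads swing forward as they close: fully open they stand 13 mm farther back than shut.
Start: joints at [1.105, 0.26, -0.138, 1.173, 0, 1.571], TCP at [235.791, 469.06, 231.304] pointing down, gripper open.
Joint ranges: [-2.78, 2.78], [-0.83, 1.72], [-1.28, 1.37], [-1.9, 2.12], [-1.57, 1.48], [-3.14, 3.14]. Speed limits (rad/s): [2.57, 2.57, 3.14, 3.14, 3.14, 3.14].

### API

Orientations are given as a 3x3 rotation matrix whose columns are the frame's x, y, z axes.
In Python, from workcell import ctrl, imaging, workorder gives the robot as it stands. The module is installed in compiled form; this text tells all that it offers.
- The arm moves only by the tool apply_moves, never from a script. Its argument "deltas" is a list that holds one entry, the list of rows, each a list of 7 numbers: the opening, from -1 (shut) to 1 (fully open), then the shift along the tool's x, y, z in cm, then the turn, a rotation vector about the tool's x, y, z in rad. In form: [[[fingers, x, y, z, wx, wy, wz], ...]]. A call has 1 to 5 rows; each row shifts and turns the commanded pose from where the row before left it, along the tool's axes as they then stand; what a row does not reach is not made up. A row lasts 1/8 s, in which the tool goes at most 62.5 mm and 10.7 degrees, less where a joint would pass 70% of its speed; a pose out of reach is approached as far as the arm can. A call with a gripper value outside its range is refused whole. The fingers move at their own pace and stop on an object; "force" is the grip in N (left out, the last holds). Time passes only in rows, so rows that do not move let the fingers close. It gives the time, the measured TCP pose, the force, the opening and the grip force at its end, in the units of the state.
- ctrl.state(): the state, without advancing time (a new reading comes with each control period).
- imaging.get_image(name): name is "side" or "top" or "wrist"; returns (picture, depth): 400x640x3 uint8, red, green, blue; 400x640 float32, mm along the optical axis (not along the pixel's ray), 0 where there is no reading.
- imaging.camera_params(name): a dict with "intrinsics" (3x3 intrinsics, pixels), "extrinsics" (4x4, takes a point from camera to world coordinates); the wrist camera has in their place "T_tool_cam" (4x4, takes a point from camera to tool coordinates, whose origin is the TCP and whose axes are the flange's). Camera axes: x right, y up, looking along -z (the intrinsics and any distortion apply to the point x, -y, -z); pixel columns grow to the right and rows downward; lengths in mm; the calibration is good to about 2 mm. A picture is of the moment at which its call begins: read the wrist's pose just before it. camera_params takes no time and is no camera call.
- workorder.finish_job(): hands the job in; it is judged then, once.
The state is a dict: "time": time; "joint_pos": joint angles; "qd": joint speeds; "joint_torque": joint torques, N m; "ee_pos": TCP position; "eef_rot": TCP orientation; "force": force on the tool from outside, world axes, zero at the start; "moment": the same for the moment, N m; "gripper_width": opening from 0.0 (shut) to 1.0 (fully open); "finger_force": force on a finger pad.
Only numpy, scipy, OpenCV 4.12 (cv2) and the standard library are available. Lean on these libraries where they do the work, as an engineer would, in place of code of your own. Each camera call takes 0.05 s, during which the arm holds its last target. There are 200 camera calls.

### The job

The cone template left leaning on the stack of sorting trays is in the way: stand it upright, all the way down, in either of the two empty slots of the wooden rack and let go of it. Then peel the orange top tray off the sticky nested stack by raising one corner while the opposite corner is still seated, leaving the trays below where they are. Finish while holding the tray, right way up, level and still, about 15 cm above the middle of the green cutting mat for the next maker to fill; leave everything else on the table alone.

Things in the scene. Friction and masses are not known exactly. Their poses are not given: they have to be found in the camera images.
- template_mid (a point): centre of the cone template, a plywood board with a green quarter-circle outline: 90 wide (its y) x 120 tall (its z, up) x 8 thick (its x, square to the faces), 60 to 110 g. It stands on its lower edge and leans 20 degrees from upright, its -x face on the top edge of the stack's +x side, 74 mm up the slope: the upper 45 mm stand clear and can be pinched across the thickness
- template: the same template; origin at the middle of its lower edge, axes as for template_mid
- rack: fixed grooved wooden rack, 180 (x, across the slots) x 100 (y, along them) x 36 high; origin under its centre. Five slots 32 apart, at x = -64 to 64; each 12 wide, 26 deep (floor 10 above the table), open at both ends. Those at -64, 0 and 64 hold small boards that reach 90 above the table; those at -32 and 32 are empty
- slot_a (a point): centre of the floor of the empty slot at rack x = -32, 10 above the table; axes of the rack (x across the slot, y along it, z up). A template standing in it has its centre 60 above this point and 70 above the table
- slot_b (a point): the same for the empty slot at rack x = +32
- tray_mid (a point): centre (14 above the underside) of the orange top tray, 110 (x) x 150 (y) x 28 high, z up out of its mouth, 100 g. Its rim is an upright band 8 wide, 14 tall, flush with the outside, sitting on the equal rim of the tray below. Inside, 94 x 134 between rims, low dividers 18 and floor 25 below the rim's top. Pinch the rim from above across its 8 mm beside a corner, one finger inside, one outside
- tray_far_left (a point): rim corner of the orange tray at its +x +y: point in the middle of the rim band, 51 and 71 from the tray's centre, 7 below the rim's top (21 above the underside)
- tray_far_right (a point): the same at its +x -y corner
- tray_near_left (a point): the same at its -x +y corner
- tray_near_right (a point): the same at its -x -y corner
- tray1: the same orange tray; origin mid underside, 42 above the table. Its tapered lower half nests 14 deep in the tray below with 2 or more to spare all round. Black rubber grip pads in the middle of each rim side of the tray below press on it and make it cling until it has risen about 10: raising one corner takes 1.5 to 2 N, straight up 3 to 3.5 N, close to the weight of the stack below
- tray2: second tray of the stack (blue), same shape and axes; origin at the middle of its underside, 28 above the table. A seated tray's underside lies 14 above that of the tray below, and the stack's top is 70 above the table. It must stay
- tray3: third tray (white), underside 14 above the table; must stay
- tray4: bottom tray (blue), on the table; must stay
- mat_mid (a point): middle of the top face of the fixed green cutting mat, 260 (x) x 200 (y) x 3 thick, 3 above the table
- board_disc: a small plywood drawing board standing in the rack, 80 wide (y) x 80 tall (z) x 8 thick (x); origin mid lower edge; leave it alone
- board_star: a small plywood drawing board standing in the rack, 80 wide (y) x 80 tall (z) x 8 thick (x); origin mid lower edge; leave it alone
- board_gem: a small plywood drawing board standing in the rack, 80 wide (y) x 80 tall (z) x 8 thick (x); origin mid lower edge; leave it alone
- glue_gun: hot glue gun lying on its side beyond the stack, 35 high; barrel along its x, nozzle to -x, handle to -y; origin under the barrel; leave it alone
- scissors: closed scissors with green handles lying beyond the left side of the mat, 10 high, about 180 long along their x; leave them alone
- paper_cone: yellow card cone standing up, 96 across and 126 high; origin under its centre; leave it alone
- gnome: small gnome ornament, green hat and blue body, 60 across and 116 high; origin under its centre; leave it alone
- ribbon_spool: spool of red ribbon standing flat, 68 across and 30 high; origin under its centre; leave it alone
There are look-alikes about, which are no part of the job. Of the things that look like the tray1, the smallest one is meant.

How it is judged:
By the outcome, as a careful person would: the job done as asked, in the order asked, and still so for the second after the job is handed in, while the arm keeps its last pose, push and grip.
It also fails if it takes over 58 s, if anything falls off the work surface, if the arm or the gripper's body presses on something with over 40 N, if the wrist force passes 120 N, or if a joint passes its speed limit or range.

## Working session

There is one attempt and no reset: what is moved stays moved. The work goes in short steps, Python scripts to look and compute and a tool call to move; the robot and the scene stay as the last step left them, time stands still between calls to the robot, and variables do not carry over. Pictures are saved under pics/ and viewed, at most 12 in all, crops included, and the job is handed in when it is done.

Besides the shell and the picture viewer there is one more tool, called after ">>>" by a JSON object that holds its "method" and its "body". apply_moves: Moves the arm, as the interface text tells. Its arguments: {"type":"object","properties":{"deltas":{"type":"array"},"force":{"type":"number"}},"required":["deltas"]}

```bash
mkdir -p pics; cat > h.py <<'E'
import numpy as np, cv2
from workcell import ctrl, imaging, workorder
def grab(n):
    s=ctrl.state(); im,d=imaging.get_image(n); p=imaging.camera_params(n)
    K=np.array(p["intrinsics"])
    if "extrinsics" in p: T=np.array(p["extrinsics"])
    else:
        W=np.eye(4); W[:3,:3]=np.array(s["eef_rot"]); W[:3,3]=s["ee_pos"]; T=W@np.array(p["T_tool_cam"])
    return im,d,K,T,p
def cloud(d,K,T):
    v,u=np.mgrid[:d.shape[0],:d.shape[1]]
    x=(u-K[0,2])/K[0,0]*d; y=(v-K[1,2])/K[1,1]*d
    P=np.stack([x,-y,-d],-1)@T[:3,:3].T+T[:3,3]
    P[d<=0]=np.nan
    return P
def save(n,im): cv2.imwrite("pics/"+n+".png",im[...,::-1])
E
python3 - <<'E'
from h import *
print(ctrl.state())
for n in ("top","side"):
    im,d,K,T,p=grab(n); save(n+"0",im); np.savez(n+"0.npz",im=im,d=d,K=K,T=T)
    print(n,p, (d>0).mean())
E
```

```text
{'time': 0.0, 'joint_pos': array([ 1.10503196e+00,  2.60662315e-01, -1.39372382e-01,  1.17266327e+00,
        3.19273943e-06,  1.57080640e+00]), 'qd': array([ 0.00158621,  0.00054663,  0.00110335, -0.0005355 ,  0.00196907,
        0.00058464]), 'joint_torque': array([ 2.24034929e-04, -4.05679643e+01,  2.53920901e+01,  1.88612798e-02,
       -9.31570912e-05,  4.43478427e-06]), 'ee_pos': array([235.48050701, 468.48152327, 230.47499889]), 'eef_rot': array([[-8.93474021e-01,  4.49114060e-01, -8.56889484e-04],
       [ 4.49114878e-01,  8.93472408e-01, -1.69763897e-03],
       [ 3.17358299e-06, -1.90163813e-03, -9.99998192e-01]]), 'force': array([ 0.55978141, -0.18817072,  0.07128963]), 'moment': array([ 0.02477628, -0.02407039,  0.00378991]), 'finger_force': 0.0, 'gripper_width': 1.0015067666016264}
top {'intrinsics': array([[369.0752564 ,   0.        , 317.76276482],
       [  0.        , 369.0752564 , 196.66251618],
       [  0.        ,   0.        ,   1.        ]]), 'extrinsics': array([[-4.16382400e-03,  9.92324998e-01, -1.23587058e-01,
         3.68531434e+02],
       [-9.99777124e-01, -6.68894327e-03, -2.00240194e-02,
         7.64387017e+01],
       [-2.06970018e-02,  1.23476137e-01,  9.92131684e-01,
         1.16352019e+03],
       [ 0.00000000e+00,  0.00000000e+00,  0.00000000e+00,
         1.00000000e+00]])} 0.995984375
side {'intrinsics': array([[374.08581093,   0.        , 313.69298271],
       [  0.        , 374.08581093, 195.29228577],
       [  0.        ,   0.        ,   1.        ]]), 'extrinsics': array([[ 7.69076975e-01,  3.32869260e-01, -5.45636016e-01,
        -4.01157554e+01],
       [-6.38875054e-01,  3.75038865e-01, -6.71702699e-01,
        -5.59037884e+02],
       [-1.89544688e-02,  8.65184319e-01,  5.01095622e-01,
         5.55343288e+02],
       [ 0.00000000e+00,  0.00000000e+00,  0.00000000e+00,
         1.00000000e+00]])} 0.996046875
```

View pics/top0.png

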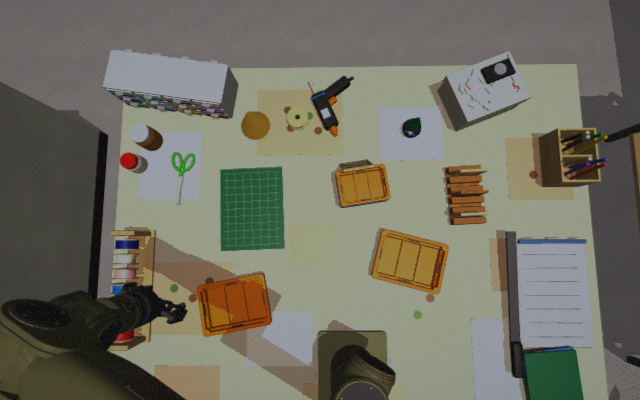

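View pics/side0.png

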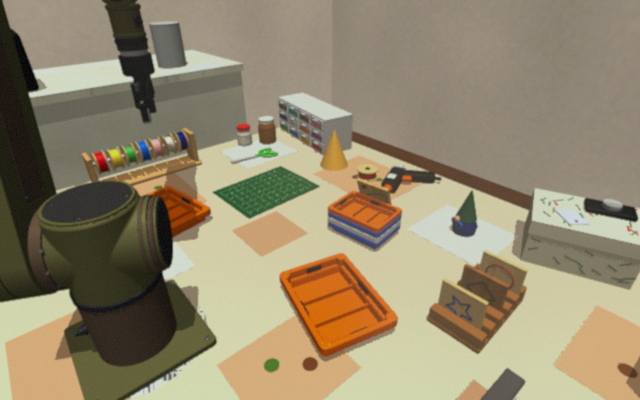

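The top view shows the orange-topped stack at about (362,185), with the template behind it at (355,165). The rack is at (466,195), the mat at (252,208), and two larger orange look-alikes sit at (235,303) and (410,261).

```bash
python3 - <<'E'
from h import *
for n in ("top","side"):
    z=np.load(n+"0.npz"); im,d,K,T=[z[k] for k in("im","d","K","T")]
    P=cloud(d,K,T); hsv=cv2.cvtColor(im,cv2.COLOR_RGB2HSV)
    def rect(m,name):
        q=P[m]; q=q[np.isfinite(q[:,0])]; 
        if len(q)<5: print(name,"few");return
        r=cv2.minAreaRect(q[:,:2].astype(np.float32)); print(n,name,len(q),np.round(r[0],1),np.round(r[1],1),round(r[2],1),"z",np.round(np.percentile(q[:,2],[2,50,98]),1))
    x,y,Z=P[...,0],P[...,1],P[...,2]
    or_=(hsv[...,0]<20)&(hsv[...,1]>150)&(hsv[...,2]>60)
    near=lambda cx,cy,r:(np.hypot(x-cx,y-cy)<r)
    if n=="top":
        c=P[185,362]; t=P[165,355]; rk=P[195,466]; mt=P[208,252]; tb=P[225,330]
        print("c",c,"t",t,"rk",rk,"mt",mt,"table",tb)
        np.save("c.npy",np.array([c,rk,mt]))
    c,rk,mt=np.load("c.npy")
    rect(or_&near(c[0],c[1],110)&(Z>60)&(Z<76),"trayrim")
    tm=near(c[0],c[1],150)&(Z>80)&(Z<130); rect(tm,"templ")
    for lo in range(80,120,8):
        b=tm&(Z>=lo)&(Z<lo+8)
        if b.sum()>3: print(lo,np.round(np.nanmean(P[b],0),1),b.sum())
    b=tm&np.isfinite(x)
    q=P[b]; mu=q.mean(0); print("plane n",np.linalg.svd(q-mu)[2][2],mu)
    rect(near(rk[0],rk[1],140)&(Z>28)&(Z<42),"rack")
    bm=near(rk[0],rk[1],140)&(Z>80)&(Z<100); rect(bm,"boards")
    k,lab=cv2.connectedComponents(bm.astype(np.uint8))
    for i in range(1,k): rect(lab==i,f" b{i}")
    g=(hsv[...,0]>50)&(hsv[...,0]<90)&(hsv[...,1]>100)&near(mt[0],mt[1],190)&(Z<12); rect(g,"mat")
E
```

```text
c [542.79065985 -36.41368786  45.7063864 ] t [596.58235377 -12.70339472  86.61216017] rk [ 511.01385208 -353.72286819   36.27487498] mt [4.78563444e+02 3.09024819e+02 1.49611630e-01] table [423.58248684  61.7477029   -4.04693893]
top trayrim 318 [540.4 -35.1] [108.5 148.2] 8.6 z [60.8 69.1 73.3]
top templ 155 [589.3 -18.2] [21.6 89.8] 9.2 z [ 81.  111.5 116.9]
80 [595.6  -5.9  83.6] 16
88 [594.9 -20.5  92.1] 15
96 [592.2 -19.2  99.4] 17
104 [585.4 -22.4 109.4] 37
112 [582.7 -16.5 114.2] 70
plane n [0.87299943 0.14310742 0.46625344] [586.89594013 -17.46157174 106.1302975 ]
top rack 1228 [ 515.  -356.4] [180.1 101.7] 2.6 z [29.7 35.1 39.9]
top boards 273 [ 515.  -355.7] [ 82.4 139.7] 88.6 z [81.  89.2 93.2]
top  b1 97 [ 578.8 -358.7] [ 8.6 79.7] 2.4 z [80.6 89.  93.6]
top  b2 87 [ 515.  -355.7] [ 8.5 77.9] 2.8 z [83.  89.6 93.2]
top  b3 89 [ 450.6 -354. ] [ 7.9 82. ] 2.8 z [82.5 89.3 92.8]
top mat 4209 [478.  310.7] [256.8 197.6] 2.1 z [-2.3  2.2  6.7]
side trayrim 725 [543.4 -38. ] [120.5 150.8] 9.9 z [60.7 69.3 72.4]
side templ 379 [583.3 -21.4] [22.9 92.6] 14.0 z [ 80.9 102.  116.2]
80 [589.8 -23.7  84.1] 70
88 [586.5 -24.6  92.4] 71
96 [583.9 -25.9 100.3] 71
104 [581.  -25.4 108. ] 70
112 [582.1 -23.3 114.3] 97
plane n [0.95247232 0.15352187 0.26311124] [584.44114368 -24.48823478 100.84374819]
side rack 1616 [ 512.7 -359.4] [180. 100.] 2.6 z [28.5 36.6 41.3]
side boards 1141 [ 513.8 -359.3] [ 81.1 143.5] 87.4 z [80.4 88.8 92.4]
side  b1 356 [ 578.1 -361.6] [11.8 80. ] 1.8 z [80.4 88.4 92.4]
side  b2 378 [ 513.5 -359.2] [11.4 80.8] 2.6 z [80.4 88.7 92.3]
side  b3 407 [ 449.6 -356. ] [11.7 80.5] 2.1 z [80.3 89.1 92.4]
side mat 1058 [476.3 307.3] [248.7 190.7] 1.7 z [1.2 3.2 5.2]
```

```bash
python3 - <<'E'
from h import *
z=np.load("top0.npz"); im=z["im"]
a=cv2.resize(im[145:235,320:500],None,fx=4,fy=4,interpolation=cv2.INTER_CUBIC); save("topcrop",a)
E
```

```text
(no output)
```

View pics/topcrop.png

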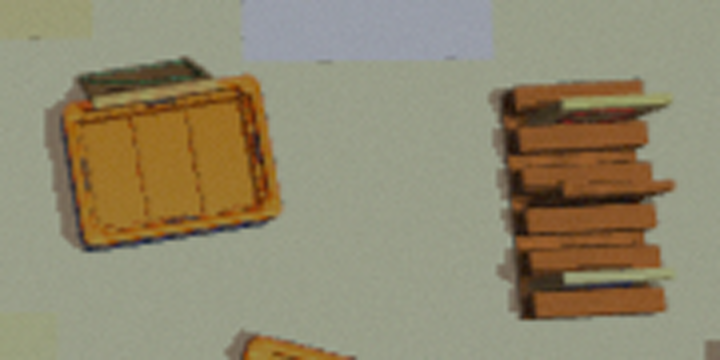

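The crop confirms the template leans on the stack's far (+x) side. The three boards sit at the middle and ends of the rack, which leaves the two slots between them free. I'll write a step planner and start the approach.

```bash
cat >> h.py <<'E'
from scipy.spatial.transform import Rotation as Ro
def frame(az,tilt):
    """tool: y along horizontal azimuth az (deg) raised by tilt, z down and tipped out by tilt"""
    a,t=np.radians([az,tilt]); h=np.array([np.cos(a),np.sin(a),0]); k=np.array([0,0,1.])
    y=np.cos(t)*h+np.sin(t)*k; z=np.sin(t)*h-np.cos(t)*k
    return np.stack([np.cross(y,z),y,z],1)
def plan(p,R,n,start=None):
    s=ctrl.state(); p0,R0=start if start else (np.array(s["ee_pos"]),Ro.from_matrix(s["eef_rot"]).as_matrix())
    w=Ro.from_matrix(R0.T@R).as_rotvec()/n; dp=(np.array(p)-p0)/n
    rows=[]; Rk=R0
    for i in range(n):
        rows.append(np.r_[Rk.T@dp/10,w]); Rk=Rk@Ro.from_rotvec(w).as_matrix()
    print("t",round(s["time"],2),"ee",np.round(s["ee_pos"],1),"w",np.round(s["gripper_width"],3),"f",np.round(s["force"],1),"angle/row",np.degrees(np.linalg.norm(w)),"mm/row",np.linalg.norm(dp))
    for r in rows: print([float(v) for v in np.round(r,3)])
    return p,R
E
python3 - <<'E'
from h import *
plan([566,-23,165],frame(9.5,20),12)
E
```

```text
t 0.1 ee [235.5 468.5 230.5] w 0.999 f [ 0.2 -0.4  0.4] angle/row 4.765005666572243 mm/row 49.65884339766776
[-4.3, -2.422, 0.55, -0.027, -0.014, 0.077]
[-4.468, -2.097, 0.549, -0.027, -0.014, 0.077]
[-4.61, -1.76, 0.558, -0.027, -0.014, 0.077]
[-4.725, -1.414, 0.579, -0.027, -0.014, 0.077]
[-4.813, -1.06, 0.61, -0.027, -0.014, 0.077]
[-4.873, -0.702, 0.652, -0.027, -0.014, 0.077]
[-4.904, -0.341, 0.705, -0.027, -0.014, 0.077]
[-4.906, 0.019, 0.767, -0.027, -0.014, 0.077]
[-4.88, 0.377, 0.839, -0.027, -0.014, 0.077]
[-4.825, 0.729, 0.92, -0.027, -0.014, 0.077]
[-4.742, 1.073, 1.009, -0.027, -0.014, 0.077]
[-4.632, 1.408, 1.107, -0.027, -0.014, 0.077]
```

>>> {"method": "apply_moves", "body": {"deltas": [[[1,-4.3,-2.42,0.55,-0.027,-0.014,0.077],[0.5,-4.47,-2.1,0.55,-0.027,-0.014,0.077],[0,-4.61,-1.76,0.56,-0.027,-0.014,0.077],[-0.25,-4.73,-1.41,0.58,-0.027,-0.014,0.077],[-0.25,-4.81,-1.06,0.61,-0.027,-0.014,0.077]]], "force": 30}}

```text
time: 0.72
ee_pos: [374.1, 262.8, 203.5]
eef_rot: [[-0.654, 0.744, 0.137], [0.755, 0.653, 0.063], [-0.043, 0.145, -0.989]]
force: [0.8, 0.5, 0.0]
gripper_width: 0.37
finger_force: 0.0
```

>>> {"method": "apply_moves", "body": {"deltas": [[[-0.25,-4.87,-0.7,0.65,-0.027,-0.014,0.077],[-0.25,-4.9,-0.34,0.7,-0.027,-0.014,0.077],[-0.25,-4.91,0.02,0.77,-0.027,-0.014,0.077],[-0.25,-4.88,0.38,0.84,-0.027,-0.014,0.077],[-0.25,-4.83,0.73,0.92,-0.027,-0.014,0.077]]]}}

```text
time: 1.35
ee_pos: [512.5, 58.5, 176.8]
eef_rot: [[-0.317, 0.905, 0.284], [0.948, 0.31, 0.069], [-0.026, 0.292, -0.956]]
force: [0.7, -0.4, 0.4]
gripper_width: 0.375
finger_force: 0.0
```

>>> {"method": "apply_moves", "body": {"deltas": [[[-0.25,-4.74,1.07,1.01,-0.027,-0.014,0.077],[-0.25,-4.63,1.41,1.11,-0.027,-0.014,0.077],[-0.25,0,0,0,0,0,0],[-0.25,0,0,0,0,0,0]]]}}

```text
time: 1.85
ee_pos: [566.6, -21.5, 166.0]
eef_rot: [[-0.17, 0.926, 0.338], [0.986, 0.16, 0.055], [-0.003, 0.343, -0.939]]
force: [-0.1, 0.2, 0.3]
gripper_width: 0.373
finger_force: 0.0
```

```bash
python3 - <<'E'
from h import *
im,d,K,T,p=grab("wrist"); save("w1",im)
P=cloud(d,K,T)
x,y,Z=P[...,0],P[...,1],P[...,2]
m=(np.hypot(x-585,y+20)<60)&(Z>85)&(Z<125)&(x>560)
q=P[m]; print(len(q),q.mean(0)); r=cv2.minAreaRect(q[:,:2].astype(np.float32)); print(r)
print("n",np.linalg.svd(q-q.mean(0))[2][2])
b=m&(Z>109); print("top",np.nanmean(P[b],0),b.sum(), cv2.minAreaRect(P[b][:,:2].astype(np.float32)))
plan([593,-18.3,85],frame(9.5,20),5)
E
```

```text
1469 [581.60581434 -15.58827581 111.80604604]
((586.9510498046875, -18.4464111328125), (20.033306121826172, 90.27213287353516), 9.157380104064941)
n [0.89437029 0.1385551  0.42532842]
top [580.39777644 -16.1088832  114.65426671] 1245 ((580.9159545898438, -19.427383422851562), (8.93825626373291, 90.32342529296875), 7.7195305824279785)
t 1.9 ee [566.7 -21.  166.2] w 0.372 f [-0.3  0.6  0.3] angle/row 0.07507129698864284 mm/row 17.083686495367584
[-0.031, -0.061, 1.707, 0.0, 0.0, 0.001]
[-0.032, -0.061, 1.707, 0.0, 0.0, 0.001]
[-0.032, -0.06, 1.707, 0.0, 0.0, 0.001]
[-0.033, -0.06, 1.707, 0.0, 0.0, 0.001]
[-0.033, -0.059, 1.707, 0.0, 0.0, 0.001]
```

View pics/w1.png

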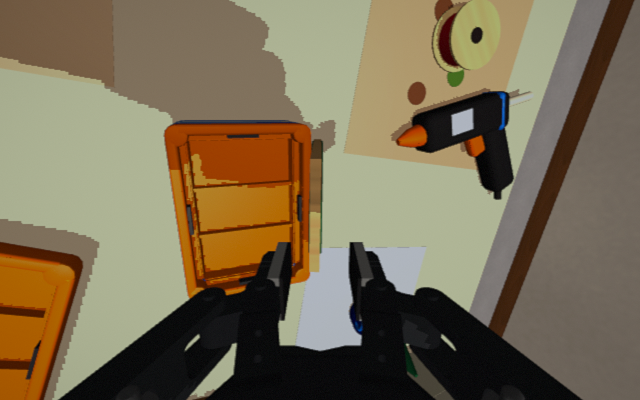

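The wrist view shows the template edge at about (317,200), between the two fingers (290 and 350). Its position agrees with the top view to within 2 mm.

>>> {"method": "apply_moves", "body": {"deltas": [[[-0.25,-0.03,-0.08,1.69,0,0,0.003],[-0.25,-0.03,-0.08,1.69,0,0,0.003],[-0.25,-0.03,-0.08,1.69,0,0,0.003],[-0.25,-0.03,-0.08,1.69,0,0,0.003],[-0.25,-0.03,-0.08,1.69,0,0,0]]]}}

```text
time: 2.52
ee_pos: [592.6, -17.5, 85.8]
eef_rot: [[-0.161, 0.927, 0.34], [0.987, 0.151, 0.056], [0.0, 0.345, -0.939]]
force: [0.2, -0.2, -0.2]
gripper_width: 0.375
finger_force: 0.0
```

>>> {"method": "apply_moves", "body": {"deltas": [[[-0.6,0,0,0,0,0,0],[-0.8,0,0,0,0,0,0],[-1,0,0,0,0,0,0],[-1,0,0,0,0,0,0]]], "force": 30}}

```text
time: 3.02
ee_pos: [593.0, -19.1, 86.6]
eef_rot: [[-0.158, 0.927, 0.341], [0.987, 0.149, 0.055], [0.0, 0.345, -0.938]]
force: [-0.1, 0.2, -1.7]
gripper_width: 0.088
finger_force: 31.9
```

```bash
python3 - <<'E'
from h import *
s=ctrl.state(); R0=Ro.from_matrix(s["eef_rot"]).as_matrix()
a=plan([595,-19,205],R0,3)
plan([482,-359.5,208],frame(2.6,0),7,start=(np.array(a[0]),a[1]))
E
```

```text
t 3.02 ee [593.  -19.1  86.6] w 0.088 f [-0.1  0.2 -1.7] angle/row 0.0 mm/row 39.48779032644401
[-0.006, 1.425, -3.683, 0.0, 0.0, 0.0]
[-0.006, 1.425, -3.683, 0.0, 0.0, 0.0]
[-0.006, 1.425, -3.683, 0.0, 0.0, 0.0]
t 3.02 ee [593.  -19.1  86.6] w 0.088 f [-0.1  0.2 -1.7] angle/row 3.0310004447586483 mm/row 51.25332244083783
[-4.547, -2.204, -0.857, 0.05, -0.003, 0.016]
[-4.584, -2.171, -0.734, 0.05, -0.003, 0.016]
[-4.621, -2.131, -0.612, 0.05, -0.003, 0.016]
[-4.656, -2.084, -0.493, 0.05, -0.003, 0.016]
[-4.691, -2.031, -0.376, 0.05, -0.003, 0.016]
[-4.724, -1.971, -0.262, 0.05, -0.003, 0.016]
[-4.756, -1.905, -0.151, 0.05, -0.003, 0.016]
```

>>> {"method": "apply_moves", "body": {"deltas": [[[-1,0,0.35,-0.92,0,0,0],[-1,-0.01,1.07,-2.76,0,0,0],[-1,-0.01,1.43,-3.68,0,0,0],[-1,-0.01,1.43,-3.68,0,0,0],[-1,-4.55,-2.2,-0.86,0.05,-0.003,0.016]]]}}

```text
time: 3.65
ee_pos: [582.2, -66.7, 210.5]
eef_rot: [[-0.147, 0.942, 0.302], [0.989, 0.14, 0.045], [0.0, 0.306, -0.952]]
force: [0.7, -0.9, -0.6]
gripper_width: 0.093
finger_force: 31.8
```

>>> {"method": "apply_moves", "body": {"deltas": [[[-1,-4.58,-2.17,-0.73,0.05,-0.003,0.016],[-1,-4.62,-2.13,-0.61,0.05,-0.003,0.016],[-1,-4.66,-2.08,-0.49,0.05,-0.003,0.016],[-1,-4.69,-2.03,-0.38,0.05,-0.003,0.016],[-1,-4.72,-1.97,-0.26,0.05,-0.003,0.016]]]}}

```text
time: 4.28
ee_pos: [498.0, -312.8, 208.2]
eef_rot: [[-0.061, 0.997, 0.051], [0.998, 0.061, 0.004], [0.001, 0.052, -0.999]]
force: [1.7, -1.1, -0.5]
gripper_width: 0.084
finger_force: 31.8
```

>>> {"method": "apply_moves", "body": {"deltas": [[[-1,-4.76,-1.9,-0.15,0.05,-0.003,0.016],[-1,0,0,0,0,0,0],[-1,0,0,0,0,0,0]]]}}

```text
time: 4.65
ee_pos: [482.3, -359.5, 207.7]
eef_rot: [[-0.045, 0.999, 0.002], [0.999, 0.045, -0.0], [-0.0, 0.002, -1.0]]
force: [-0.2, 0.8, -0.2]
gripper_width: 0.092
finger_force: 31.8
```

```bash
python3 - <<'E'
from h import *
for n in ("wrist","side","top"):
    im,d,K,T,p=grab(n); save(n+"2",im); P=cloud(d,K,T); x,y,Z=P[...,0],P[...,1],P[...,2]
    if n!="top":
        for lo,hi in((112,130),(130,150),(150,170),(170,195)):
            m=(abs(x-482)<30)&(abs(y+360)<60)&(Z>lo)&(Z<hi)
            if m.sum()>20:
                q=P[m]; print(n,lo,m.sum(),q.mean(0).round(1),"n",np.linalg.svd(q-q.mean(0))[2][2].round(3), np.percentile(q[:,1],[1,99]).round(1), np.nanmin(q[:,2]).round(1))
    m=(abs(x-514)<110)&(abs(y+358)<70)
    for nm,a,b in (("boards",84,94),("rack",30,40)):
        mm=m&(Z>a)&(Z<b)
        if mm.sum()>20: print(n,nm,mm.sum(),cv2.minAreaRect(P[mm][:,:2].astype(np.float32)))
        if nm=="boards":
          for cx in(450,514,578):
            k=mm&(abs(x-cx)<14); print(cx,k.sum(),np.nanmean(P[k],0).round(1), np.nanmedian(x[k]))
plan([482,-359.5,100],frame(2.6,0),5)
E
```

```text
wrist 130 74 [ 479.8 -314.2  141.1] n [-0.044  0.999  0.013] [-315.3 -313.7] 130.8
wrist 150 109 [ 479.8 -315.9  160.6] n [-0.111  0.977  0.184] [-321.8 -313.7] 150.2
wrist 170 135 [ 479.7 -315.5  182.8] n [ 0.969 -0.249  0.002] [-336.1 -313.6] 170.2
wrist boards 2368 ((513.3903198242188, -357.13641357421875), (80.76560974121094, 142.89625549316406), 87.57525634765625)
450 752 [ 449.4 -351.7   90.5] 449.3708198427663
514 747 [ 513.  -355.4   90.6] 512.9609167347074
578 869 [ 576.6 -357.7   90.1] 576.3131485392485
wrist rack 6974 ((513.2686157226562, -356.35638427734375), (180.18714904785156, 98.92652130126953), 2.57167387008667)
side 112 315 [ 479.  -362.8  124.3] n [0.998 0.05  0.036] [-405.2 -316.1] 117.3
side 130 556 [ 478.8 -363.   140.3] n [-0.998 -0.051  0.025] [-405.  -316.4] 130.0
side 150 578 [ 479.  -363.9  160. ] n [0.999 0.05  0.005] [-405.1 -316.8] 150.0
side 170 778 [ 478.9 -363.4  182.5] n [ 0.999  0.051 -0.004] [-405.1 -316.4] 170.0
side boards 592 ((513.7615356445312, -359.1518859863281), (81.55457305908203, 145.5660400390625), 86.85202026367188)
450 322 [ 448.3 -358
[... 228 characters left out ...]
.5870847702026367)
top boards 249 ((515.240966796875, -356.52099609375), (80.74471282958984, 141.90223693847656), 87.39820861816406)
450 85 [ 450.5 -353.7   89.3] 451.4020940173625
514 81 [ 514.6 -355.7   89.3] 515.6037222690259
578 83 [ 578.9 -359.2   89. ] 578.3232338880263
top rack 1084 ((514.9762573242188, -355.9377136230469), (180.48348999023438, 100.84742736816406), 2.3082661628723145)
t 4.8 ee [ 482.4 -358.4  207.8] w 0.084 f [-0.5  0.1 -0.9] angle/row 0.03085659238597938 mm/row 21.559090463261494
[-0.02, -0.014, 2.156, 0.0, 0.0, 0.0]
[-0.02, -0.013, 2.156, 0.0, 0.0, 0.0]
[-0.02, -0.012, 2.156, 0.0, 0.0, 0.0]
[-0.02, -0.011, 2.156, 0.0, 0.0, 0.0]
[-0.021, -0.011, 2.156, 0.0, 0.0, 0.0]
```

View pics/wrist2.png

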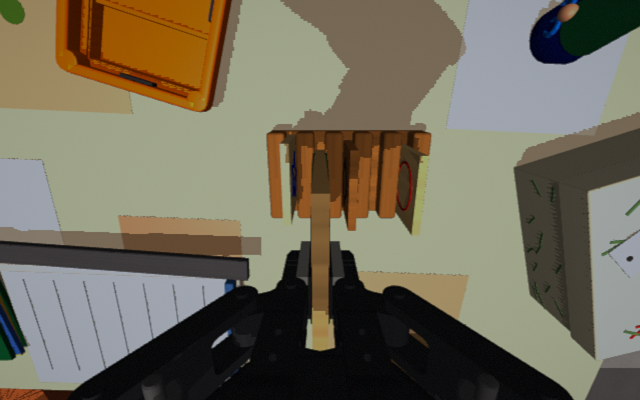

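The template hangs upright over slot_a, with its top edge running from (320,150) to (320,340). Against the rack it sits about 1 mm too far in +x, so I'll correct that and lower it.

>>> {"method": "apply_moves", "body": {"deltas": [[[-1,0.1,-0.1,2.5,0,0,0],[-1,0,0,2.5,0,0,0],[-1,0,0,2,0,0,0],[-1,0,0,0.8,0,0,0],[-1,0,0,0.8,0,0,0]]]}}

```text
time: 5.42
ee_pos: [481.9, -358.4, 121.8]
eef_rot: [[-0.047, 0.999, 0.003], [0.999, 0.047, -0.001], [-0.001, 0.002, -1.0]]
force: [0.0, -0.5, -1.2]
gripper_width: 0.086
finger_force: 31.8
```

```bash
python3 - <<'E'
from h import *
s=ctrl.state(); print(s["ee_pos"],s["force"],s["moment"])
im,d,K,T,p=grab("wrist"); cv2.imwrite("pics/w3.png",im[100:380,200:460,::-1].repeat(2,0).repeat(2,1))
E
```

```text
[ 481.92616578 -358.37261953  121.79152473] [ 0.02697875 -0.51313068 -1.24020498] [-0.01736363 -0.0074104   0.07370108]
```

View pics/w3.png

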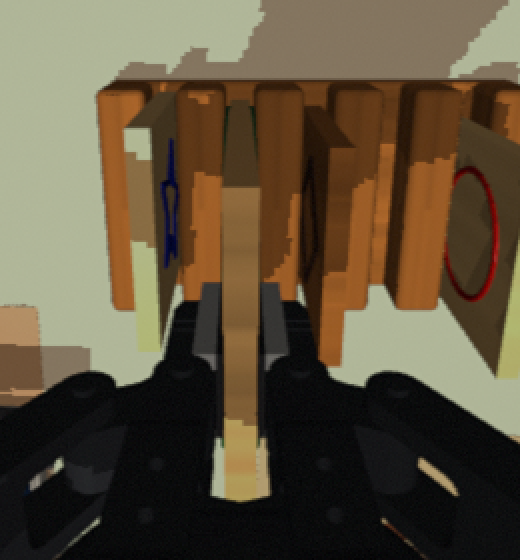

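The template is centred over the gap at crop (240,120), between the ridges at 200 and 280, and there is no contact force. Now I'll lower it to the slot floor.

>>> {"method": "apply_moves", "body": {"deltas": [[[-1,0,0,0.6,0,0,0],[-1,0,0,0.6,0,0,0],[-1,0,0,0.5,0,0,0],[-1,0,0,0.2,0,0,0]]]}}

```text
time: 5.98
ee_pos: [481.2, -358.7, 102.0]
eef_rot: [[-0.046, 0.999, 0.001], [0.999, 0.046, -0.0], [-0.0, 0.001, -1.0]]
force: [0.1, -0.7, -2.0]
gripper_width: 0.089
finger_force: 31.8
```

>>> {"method": "apply_moves", "body": {"deltas": [[[-1,0,0,0.15,0,0,0],[-1,0,0,0.1,0,0,0],[-1,0,0,0,0,0,0]]]}}

```text
time: 6.35
ee_pos: [481.6, -359.0, 100.5]
eef_rot: [[-0.046, 0.999, 0.002], [0.999, 0.046, -0.001], [-0.001, 0.002, -1.0]]
force: [-0.9, -0.2, 2.4]
gripper_width: 0.091
finger_force: 32.3
```

>>> {"method": "apply_moves", "body": {"deltas": [[[-0.7,0,0,0,0,0,0],[-0.45,0,0,0,0,0,0],[-0.4,0,0,0,0,0,0]]]}}

```text
time: 6.72
ee_pos: [481.4, -358.7, 99.8]
eef_rot: [[-0.046, 0.999, 0.002], [0.999, 0.046, -0.001], [-0.001, 0.002, -1.0]]
force: [0.3, 0.1, -0.8]
gripper_width: 0.297
finger_force: 0.0
```

>>> {"method": "apply_moves", "body": {"deltas": [[[-0.4,0,0,-1,0,0,0],[-0.4,0,0,-3,0,0,0],[-0.4,0,0,-4,0,0,0],[-0.4,0,0,-3,0,0,0],[-0.4,0,0,0,0,0,0]]]}}

```text
time: 7.35
ee_pos: [483.0, -360.0, 213.5]
eef_rot: [[-0.046, 0.999, 0.007], [0.999, 0.046, -0.005], [-0.005, 0.007, -1.0]]
force: [0.5, 0.1, -0.1]
gripper_width: 0.296
finger_force: 0.0
```

```bash
python3 - <<'E'
from h import *
for n in ("wrist","side"):
    im,d,K,T,p=grab(n); P=cloud(d,K,T); x,y,Z=P[...,0],P[...,1],P[...,2]
    m=(abs(x-482)<20)&(abs(y+360)<60)&(Z>100)&(Z<140)
    q=P[m]; print(n,len(q),"ztop",np.percentile(q[:,2],[50,95,99]).round(1),cv2.minAreaRect(q[:,:2].astype(np.float32)),"n",np.linalg.svd(q-q.mean(0))[2][2].round(3))
    if n=="side":
        save("s4",cv2.resize(im[160:360,280:560],None,fx=2.5,fy=2.5,interpolation=cv2.INTER_CUBIC))
        hsv=cv2.cvtColor(im,cv2.COLOR_RGB2HSV); o=(hsv[...,0]<20)&(hsv[...,1]>150)&(hsv[...,2]>60)
        b=o&(np.hypot(x-541,y+36)<110)&(Z>60)&(Z<76); print(cv2.minAreaRect(P[b][:,:2].astype(np.float32)))
E
```

```text
wrist 1157 ztop [130.7 131.7 132.1] ((482.255126953125, -358.11383056640625), (10.369142532348633, 89.87759399414062), 2.5293867588043213) n [ 0.998  0.049 -0.047]
side 999 ztop [119.3 131.6 132.3] ((481.0931396484375, -360.081298828125), (12.49448013305664, 90.72036743164062), 3.7044317722320557) n [-0.994 -0.053  0.092]
((539.4085693359375, -39.15135955810547), (111.36871337890625, 149.69277954101562), 9.209651947021484)
```

View pics/s4.png

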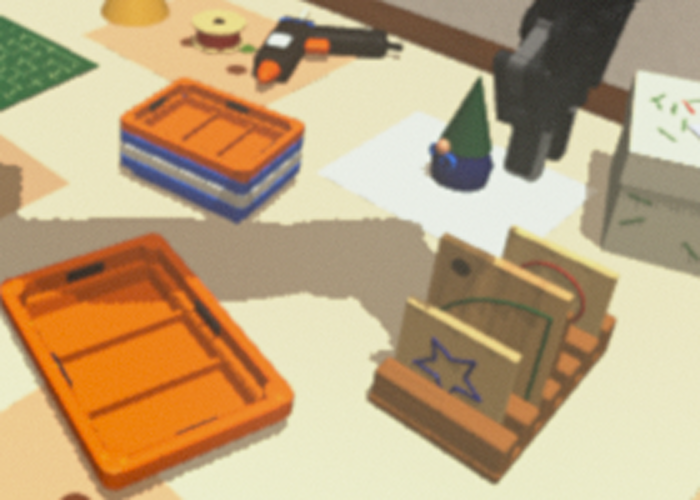

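The template now stands in slot_a between the star and disc boards, with its top at about z 130, so it is seated. The stack at crop (210,140) looks undisturbed. Next I'll hover over the tray's near-right corner.

```bash
python3 - <<'E'
from h import *
plan([499,-99,135],frame(9.2,0),6)
E
```

```text
t 7.45 ee [ 481.3 -358.7  210. ] w 0.299 f [-0.2 -0.6 -0.5] angle/row 1.0969493738803726 mm/row 45.146701892206984
[4.311, 0.491, 1.247, 0.0, 0.0, -0.019]
[4.301, 0.574, 1.247, 0.0, 0.0, -0.019]
[4.289, 0.656, 1.248, 0.0, 0.0, -0.019]
[4.275, 0.739, 1.249, 0.0, 0.0, -0.019]
[4.26, 0.821, 1.249, 0.0, 0.0, -0.019]
[4.243, 0.902, 1.25, 0.0, 0.0, -0.019]
```

>>> {"method": "apply_moves", "body": {"deltas": [[[-0.3,4.31,0.49,0.2,0,0,-0.019],[-0.3,4.3,0.57,0.6,0,0,-0.019],[-0.3,4.29,0.66,1.5,0,0,-0.019],[-0.3,4.28,0.74,1.7,0,0,-0.019],[-0.3,4.26,0.82,1.75,0,0,-0.019]]]}}

```text
time: 8.07
ee_pos: [494.9, -140.5, 150.3]
eef_rot: [[-0.141, 0.99, -0.001], [0.99, 0.141, 0.0], [0.0, -0.001, -1.0]]
force: [1.0, -0.3, 0.1]
gripper_width: 0.349
finger_force: 0.0
```

>>> {"method": "apply_moves", "body": {"deltas": [[[-0.3,4.24,0.9,1.75,0,0,-0.019],[-0.3,0,0,0,0,0,0],[-0.3,0,0,0,0,0,0]]]}}

```text
time: 8.45
ee_pos: [498.5, -99.1, 134.0]
eef_rot: [[-0.159, 0.987, -0.0], [0.987, 0.159, -0.001], [-0.001, -0.0, -1.0]]
force: [0.1, 0.4, -0.0]
gripper_width: 0.349
finger_force: 0.0
```

```bash
python3 - <<'E'
from h import *
im,d,K,T,p=grab("wrist"); save("w5",im); P=cloud(d,K,T); x,y,Z=P[...,0],P[...,1],P[...,2]
hsv=cv2.cvtColor(im,cv2.COLOR_RGB2HSV); o=(hsv[...,0]<20)&(hsv[...,1]>130)&(hsv[...,2]>40)
m=o&(np.hypot(x-541,y+37)<115)&(Z>66)&(Z<74)
q=P[m]; r=cv2.minAreaRect(q[:,:2].astype(np.float32)); print(len(q),r,np.percentile(q[:,2],[5,50,95]))
a=np.radians(9.2); h=np.array([np.cos(a),np.sin(a)]); l=np.array([-h[1],h[0]])
s=ctrl.state(); tcp=s["ee_pos"][:2]
lx=(q[:,:2]-tcp)@h; ly=(q[:,:2]-tcp)@l
# near rim cross-section close to the fingers' line
for a0,b0 in((-15,0),(0,15),(15,30),(30,60),(60,100)):
    k=(ly>a0)&(ly<b0)&(abs(lx)<20)
    if k.sum()>5: print(a0,k.sum(),"rim x rel tcp",np.percentile(lx[k],[2,50,98]).round(1))
print("ly range",np.percentile(ly,[0.5,99.5]),"lx",np.percentile(lx,[0.5,99.5]), s["ee_pos"])
E
```

```text
8746 ((539.9639282226562, -34.94642639160156), (109.55184936523438, 149.91744995117188), 8.606622695922852) [67.93230885 70.61418663 71.83893587]
-15 380 rim x rel tcp [-4.3  5.1 19. ]
0 171 rim x rel tcp [-3.5 -0.4  2.7]
15 168 rim x rel tcp [-3.4 -0.4  2.7]
30 480 rim x rel tcp [-4.   0.4  6.2]
60 653 rim x rel tcp [-3.1  0.4  3.9]
ly range [-17.00761031 131.60503558] lx [ -3.88806894 105.02567927] [498.93310344 -99.64389171 134.45816003]
```

View pics/w5.png

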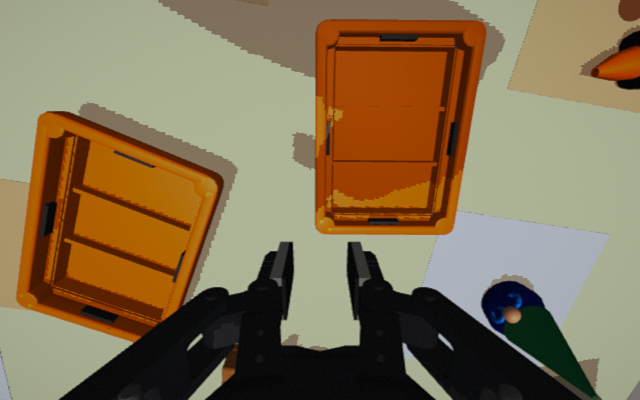

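The near rim of the tray (left edge, column about 323) lines up with the gap between the fingers, within 0.5 mm. The pinch point is about 18 mm from the tray's -y end, so I'll go down.

>>> {"method": "apply_moves", "body": {"deltas": [[[-0.3,0.35,0,2.2,0,0,0],[-0.3,0,0,2.2,0,0,0],[-0.3,0,0,1.6,0,0,0],[-0.3,0,0,1.0,0,0,0],[-0.3,0,0,0.55,0,0,0]]]}}

```text
time: 9.12
ee_pos: [498.8, -96.4, 59.1]
eef_rot: [[-0.158, 0.987, 0.002], [0.987, 0.158, -0.001], [-0.001, 0.002, -1.0]]
force: [0.7, -0.1, -1.2]
gripper_width: 0.348
finger_force: 0.0
```

>>> {"method": "apply_moves", "body": {"deltas": [[[-0.3,0,0,0,0,0,0],[-0.7,0,0,0,0,0,0],[-0.85,0,0,0,0,0,0],[-1,0,0,0,0,0,0],[-1,0,0,0,0,0,0]]], "force": 60}}

```text
time: 9.75
ee_pos: [499.1, -95.8, 59.9]
eef_rot: [[-0.159, 0.987, 0.003], [0.987, 0.159, -0.001], [-0.002, 0.002, -1.0]]
force: [-1.4, -0.7, 5.6]
gripper_width: 0.071
finger_force: 59.6
```

```bash
python3 - <<'E'
from h import *
s=ctrl.state(); p=np.array(s["ee_pos"]); R=Ro.from_matrix(s["eef_rot"]).as_matrix(); print(s["force"],p)
a=np.radians(9.2); h=np.array([np.cos(a),np.sin(a),0]); l=np.array([-h[1],h[0],0])
c=p+106*h+128.5*l; c[2]=56
d=(c-p)*[1,1,0]; d/=np.linalg.norm(d); w=np.cross([0,0,1],d)*np.radians(1.6); dR=Ro.from_rotvec(w).as_matrix()
for i in range(10):
    p2=c+dR@(p-c); print(np.round(np.r_[R.T@(p2-p)/10,R.T@w],3).tolist()); p=p2; R=dR@R
print(p,R.round(3).tolist())
E
```

```text
[-1.42514386 -0.69579476  5.56409764] [499.05078288 -95.84041278  59.92827269]
[0.013, 0.012, -0.465, 0.018, -0.022, -0.0]
[0.013, 0.012, -0.465, 0.018, -0.022, -0.0]
[0.013, 0.012, -0.465, 0.018, -0.022, -0.0]
[0.013, 0.012, -0.465, 0.018, -0.022, -0.0]
[0.013, 0.012, -0.465, 0.018, -0.022, -0.0]
[0.013, 0.012, -0.465, 0.018, -0.022, -0.0]
[0.013, 0.012, -0.465, 0.018, -0.022, -0.0]
[0.013, 0.012, -0.465, 0.018, -0.022, -0.0]
[0.013, 0.012, -0.465, 0.018, -0.022, -0.0]
[0.013, 0.012, -0.465, 0.018, -0.022, -0.0]
[502.85496005 -89.33537888 105.69123401] [[-0.174, 0.975, -0.136], [0.961, 0.138, -0.239], [-0.214, -0.173, -0.961]]
```

>>> {"method": "apply_moves", "body": {"deltas": [[[-1,0.01,0.01,-0.46,0.018,-0.022,0],[-1,0.01,0.01,-0.46,0.018,-0.022,0],[-1,0.01,0.01,-0.46,0.018,-0.022,0],[-1,0,0,0,0,0,0]]]}}

```text
time: 10.25
ee_pos: [499.5, -94.5, 73.3]
eef_rot: [[-0.162, 0.986, -0.041], [0.985, 0.158, -0.075], [-0.068, -0.053, -0.996]]
force: [-0.6, -0.4, 1.4]
gripper_width: 0.07
finger_force: 58.9
```

```bash
python3 - <<'E'
from h import *
im,d,K,T,p=grab("side"); save("s6",cv2.resize(im[150:290,290:480],None,fx=4,fy=4,interpolation=cv2.INTER_CUBIC))
E
```

```text
(no output)
```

View pics/s6.png

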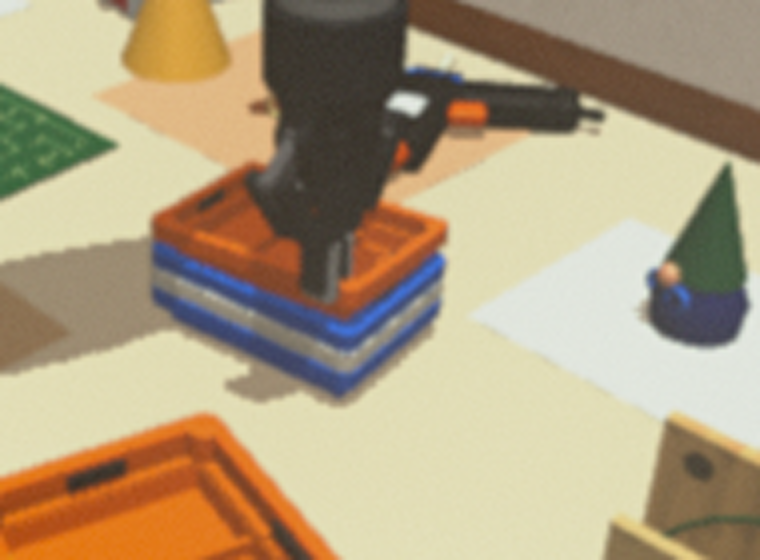

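The orange tray's near corner, at crop (345,290), is rising while the far corner stays on the blue tray and the lower trays hold still. I'll carry on peeling.

>>> {"method": "apply_moves", "body": {"deltas": [[[-1,0.01,0.01,-0.46,0.018,-0.022,0],[-1,0.01,0.01,-0.46,0.018,-0.022,0],[-1,0.01,0.01,-0.46,0.018,-0.022,0],[-1,0,0,0,0,0,0]]]}}

```text
time: 10.8
ee_pos: [500.7, -92.7, 87.0]
eef_rot: [[-0.166, 0.983, -0.083], [0.977, 0.152, -0.148], [-0.133, -0.106, -0.985]]
force: [1.0, -1.6, -0.3]
gripper_width: 0.07
finger_force: 58.9
```

>>> {"method": "apply_moves", "body": {"deltas": [[[-1,0.01,0.01,-0.46,0.018,-0.022,0],[-1,0.01,0.01,-0.46,0.018,-0.022,0],[-1,0.01,0.01,-0.46,0.018,-0.022,0],[-1,0.01,0.01,-0.46,0.018,-0.022,0],[-1,0,0,0,0,0,0]]]}}

```text
time: 11.42
ee_pos: [503.0, -88.7, 104.6]
eef_rot: [[-0.175, 0.975, -0.139], [0.96, 0.138, -0.243], [-0.218, -0.176, -0.96]]
force: [1.2, 1.5, 0.8]
gripper_width: 0.071
finger_force: 58.9
```

```bash
python3 - <<'E'
from h import *
s=ctrl.state(); p=np.array(s["ee_pos"]); R=Ro.from_matrix(s["eef_rot"]).as_matrix(); print(s["force"])
a=plan(p+[0,0,60],R,6)
# then level tool; tray centre over (490,-30) -> final mat
y=9.2
plan(p+[0,0,120],frame(y,0),5,start=(a[0],a[1]))
E
```

```text
[1.16926384 1.51298149 0.77104587]
t 11.43 ee [503.  -88.7 104.6] w 0.071 f [1.2 1.5 0.8] angle/row 0.0 mm/row 10.0
[-0.218, -0.176, -0.96, 0.0, 0.0, 0.0]
[-0.218, -0.176, -0.96, 0.0, 0.0, 0.0]
[-0.218, -0.176, -0.96, 0.0, 0.0, 0.0]
[-0.218, -0.176, -0.96, 0.0, 0.0, 0.0]
[-0.218, -0.176, -0.96, 0.0, 0.0, 0.0]
[-0.218, -0.176, -0.96, 0.0, 0.0, 0.0]
t 11.43 ee [503.  -88.7 104.6] w 0.071 f [1.2 1.5 0.8] angle/row 3.2541230205587 mm/row 12.0
[-0.262, -0.211, -1.152, -0.036, 0.044, -0.0]
[-0.21, -0.17, -1.169, -0.036, 0.044, -0.0]
[-0.158, -0.128, -1.183, -0.036, 0.044, -0.0]
[-0.106, -0.085, -1.192, -0.036, 0.044, -0.0]
[-0.053, -0.043, -1.198, -0.036, 0.044, -0.0]
```

>>> {"method": "apply_moves", "body": {"deltas": [[[-1,-0.1,-0.09,-0.48,0,0,0],[-1,-0.1,-0.09,-0.48,0,0,0],[-1,-0.22,-0.18,-0.96,0,0,0],[-1,-0.22,-0.18,-0.96,0,0,0],[-1,-0.22,-0.18,-0.96,0,0,0]]]}}

```text
time: 12.05
ee_pos: [502.3, -89.4, 145.5]
eef_rot: [[-0.174, 0.975, -0.139], [0.96, 0.137, -0.243], [-0.218, -0.175, -0.96]]
force: [-0.0, 0.3, -0.7]
gripper_width: 0.07
finger_force: 58.7
```

>>> {"method": "apply_moves", "body": {"deltas": [[[-1,-0.44,-0.35,-1.92,0,0,0],[-1,-0.26,-0.21,-1.15,-0.036,0.044,0],[-1,-0.21,-0.17,-1.17,-0.036,0.044,0],[-1,-0.16,-0.13,-1.18,-0.036,0.044,0],[-1,-0.11,-0.09,-1.19,-0.036,0.044,0]]]}}

```text
time: 12.68
ee_pos: [502.1, -89.4, 213.6]
eef_rot: [[-0.16, 0.987, -0.025], [0.986, 0.158, -0.049], [-0.044, -0.033, -0.998]]
force: [0.6, -0.5, -1.8]
gripper_width: 0.067
finger_force: 58.8
```

>>> {"method": "apply_moves", "body": {"deltas": [[[-1,-0.05,-0.04,-1.2,-0.036,0.044,0],[-1,0,0,0,0,0,0]]]}}

```text
time: 12.92
ee_pos: [502.4, -90.3, 226.1]
eef_rot: [[-0.157, 0.988, 0.004], [0.988, 0.157, -0.002], [-0.003, 0.004, -1.0]]
force: [0.2, -0.4, -0.7]
gripper_width: 0.071
finger_force: 58.8
```

```bash
python3 - <<'E'
from h import *
s=ctrl.state(); R=Ro.from_matrix(s["eef_rot"]).as_matrix(); print(R.round(3).tolist())
for n in ("top","side"):
    im,d,K,T,p=grab(n); P=cloud(d,K,T); x,y,Z=P[...,0],P[...,1],P[...,2]
    hsv=cv2.cvtColor(im,cv2.COLOR_RGB2HSV); H=hsv[...,0]
    b=(H>95)&(H<130)&(hsv[...,1]>120)&(np.hypot(x-541,y+37)<115)&(Z<65)
    if b.sum()>20: print(n,"blue",b.sum(),cv2.minAreaRect(P[b][:,:2].astype(np.float32)),np.percentile(Z[b],[2,98]))
    o=(H<20)&(hsv[...,1]>150)&(hsv[...,2]>50)&(np.hypot(x-541,y+37)<150)&(Z>120)
    q=P[o]; print(n,"orange",len(q),np.percentile(q,[5,50,95],axis=0).round(1).tolist())
save("s7",im)
# tray centre over the mat, middle of tray at z 153
yaw=36
h=frame(yaw,0)[:,1]; l=np.array([-h[1],h[0],0])
tgt=np.array([478,309.5,0])-51*h-53.5*l; tgt[2]=153+31.5-14+ (0)
print(tgt)
E
```

```text
[[-0.157, 0.988, 0.004], [0.988, 0.157, -0.002], [-0.003, 0.004, -1.0]]
top blue 425 ((504.84356689453125, -25.547348022460938), (181.65664672851562, 88.2801513671875), 68.56830596923828) [27.02583426 58.72248394]
top orange 2088 [[493.4, -78.8, 207.9], [549.8, -21.6, 211.8], [595.8, 37.5, 236.4]]
side blue 946 ((538.9085693359375, -39.4949951171875), (108.70247650146484, 147.240234375), 8.451302528381348) [26.16038849 57.83429993]
side orange 1272 [[484.3, -107.7, 210.2], [537.9, -39.8, 225.6], [597.6, 37.9, 236.0]]
[468.18664428 236.24054293 170.5       ]
```

View pics/s7.png

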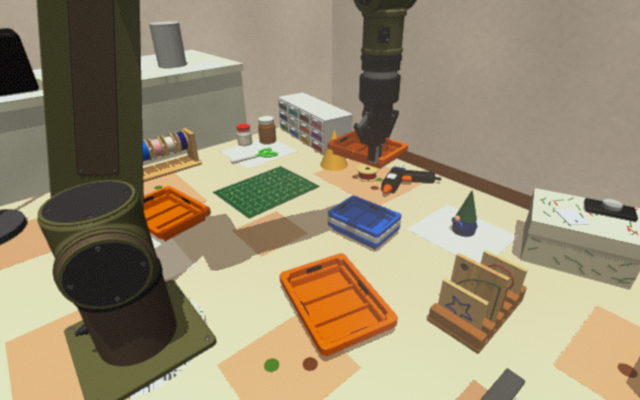

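The orange tray is free in the gripper at about (368,148), and the blue stack at (364,220) has not moved. Next I'll carry the tray to the mat.

```bash
python3 - <<'E'
from h import *
plan([429,254,156.5],frame(2,0),12)
E
```

```text
t 13.03 ee [502.  -89.5 224.6] w 0.07 f [-0.3  1.3 -0.5] angle/row 0.5943509991275594 mm/row 29.80764668285143
[2.923, -0.147, 0.563, 0.0, 0.0, 0.01]
[2.922, -0.177, 0.563, 0.0, 0.0, 0.01]
[2.92, -0.208, 0.564, 0.0, 0.0, 0.01]
[2.917, -0.238, 0.564, 0.0, 0.0, 0.01]
[2.915, -0.268, 0.564, 0.0, 0.0, 0.01]
[2.912, -0.298, 0.565, 0.0, 0.0, 0.01]
[2.908, -0.328, 0.565, 0.0, 0.0, 0.01]
[2.905, -0.358, 0.566, 0.0, 0.0, 0.01]
[2.901, -0.388, 0.566, 0.0, 0.0, 0.01]
[2.896, -0.418, 0.567, 0.0, 0.0, 0.01]
[2.892, -0.448, 0.567, 0.0, 0.0, 0.01]
[2.887, -0.478, 0.567, 0.0, 0.0, 0.01]
```

>>> {"method": "apply_moves", "body": {"deltas": [[[-1,1.5,-0.1,0.2,0,0,0.005],[-1,2.92,-0.18,0.56,0,0,0.01],[-1,2.92,-0.21,0.56,0,0,0.01],[-1,2.92,-0.24,0.56,0,0,0.01],[-1,2.92,-0.27,0.56,0,0,0.01]]]}}

```text
time: 13.65
ee_pos: [472.4, 41.8, 199.0]
eef_rot: [[-0.115, 0.993, -0.0], [0.993, 0.115, -0.001], [-0.001, -0.0, -1.0]]
force: [-0.4, -0.1, -0.3]
gripper_width: 0.071
finger_force: 58.8
```

>>> {"method": "apply_moves", "body": {"deltas": [[[-1,2.91,-0.3,0.57,0,0,0.01],[-1,2.91,-0.33,0.57,0,0,0.01],[-1,2.91,-0.36,0.57,0,0,0.01],[-1,2.9,-0.39,0.57,0,0,0.01],[-1,2.9,-0.42,0.57,0,0,0.01]]]}}

```text
time: 14.28
ee_pos: [440.5, 184.5, 170.4]
eef_rot: [[-0.066, 0.998, -0.0], [0.998, 0.066, -0.001], [-0.001, -0.0, -1.0]]
force: [1.0, 0.0, -1.4]
gripper_width: 0.072
finger_force: 58.8
```

>>> {"method": "apply_moves", "body": {"deltas": [[[-1,2.89,-0.45,0.57,0,0,0.01],[-1,2.89,-0.48,0.57,0,0,0.01],[-1,1.4,-0.05,0.36,0,0,0.005],[-1,0,0,0,0,0,0],[-1,0,0,0,0,0,0]]]}}

```text
time: 14.9
ee_pos: [428.0, 253.2, 156.2]
eef_rot: [[-0.039, 0.999, 0.001], [0.999, 0.039, -0.002], [-0.002, 0.001, -1.0]]
force: [-0.6, -0.9, -0.8]
gripper_width: 0.069
finger_force: 58.8
```

```bash
python3 - <<'E'
from h import *
s=ctrl.state(); print(s["ee_pos"])
for n in ("top","side","wrist"):
    im,d,K,T,p=grab(n); P=cloud(d,K,T); x,y,Z=P[...,0],P[...,1],P[...,2]
    hsv=cv2.cvtColor(im,cv2.COLOR_RGB2HSV); H=hsv[...,0]
    o=(H<20)&(hsv[...,1]>130)&(hsv[...,2]>40)&(abs(x-478)<90)&(abs(y-309)<110)&(Z>130)&(Z<200)
    q=P[o]; r=cv2.minAreaRect(q[:,:2].astype(np.float32)); print(n,len(q),r,np.percentile(q[:,2],[2,50,98]).round(1))
    a=np.radians(2); u=(q[:,0]-478)*np.cos(a)+(q[:,1]-309)*np.sin(a); v=-(q[:,0]-478)*np.sin(a)+(q[:,1]-309)*np.cos(a)
    # plane fit: rim tops on the four sides, and floor
    zmed=q[:,2]
    for nm,k in (("+x",u>48),("-x",u<-48),("+y",v>68),("-y",v<-68)):
        if k.sum()>20: print("  rim",nm,k.sum(),np.percentile(zmed[k],[75,85,95]).round(1))
    k=(abs(u)<40)&(abs(v)<58)
    A=np.c_[u[k],v[k],np.ones(k.sum())]
    if k.sum()>50:
        c=np.linalg.lstsq(A,zmed[k],rcond=None)[0]
        for _ in range(4):
            e=abs(A@c-zmed[k])<3; c=np.linalg.lstsq(A[e],zmed[k][e],rcond=None)[0]
        print("  floor slope deg",np.degrees(c[:2]).round(2),"z",c[2].round(1),e.sum())
    if n=="side": save("s8",im)
E
```

```text
[428.02754924 253.18163607 156.17410289]
top 400 ((480.41351318359375, 266.82904052734375), (108.08207702636719, 67.02880859375), 2.5885791778564453) [137.5 153.5 167.9]
  rim +x 59 [166.7 167.3 168.3]
  rim -y 107 [166.1 166.6 167.1]
  floor slope deg [ 1.16 -0.73] z 139.0 98
side 632 ((473.0536193847656, 303.93646240234375), (151.11019897460938, 122.34536743164062), 89.71781921386719) [140.5 157.4 167.6]
  rim +x 38 [165.7 165.9 166.3]
  rim -x 123 [166.2 166.9 174.2]
  rim -y 185 [165.6 166.2 166.7]
  floor slope deg [-0.92 -4.58] z 144.0 75
wrist 65336 ((477.3287658691406, 305.0483703613281), (110.50404357910156, 143.42092895507812), 1.7437809705734253) [140.7 145.3 167.6]
  rim +x 3100 [166.9 167.2 167.6]
  rim -x 4804 [167.5 167.7 168.1]
  rim -y 1240 [167.3 167.5 167.8]
  floor slope deg [-0.19 -0.2 ] z 142.0 29411
```

View pics/s8.png

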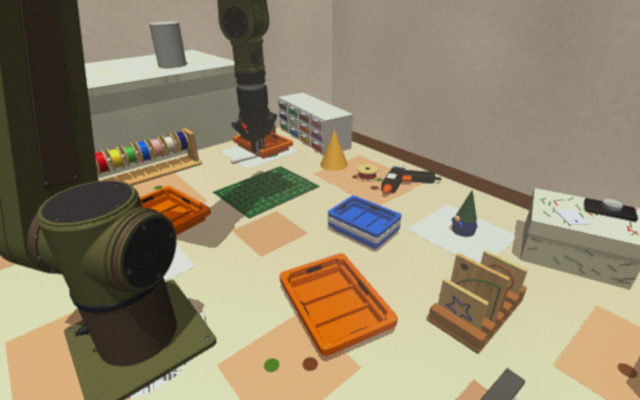

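The tray is level to about 0.2° by the wrist depth. Its middle is at about (478,308,153), over the mat middle at (478,309). The template and the lower stack are in place, so I'm handing it in.

```bash
python3 -c "
from h import *
print(np.abs(ctrl.state()['qd']).max()); print(workorder.finish_job())"
```

```text
0.0022173010369742896
the job is handed in; nothing more can be done
None
```

The job is handed in, verdict not shown: the template stands seated in slot_a and released, the orange tray was peeled off by its near-right corner with the trays below unmoved, and it is held level and still with its middle about 15 cm above the middle of the mat.

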